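# Index, close and pin a leaf drill jig, then hold it shut

### The job

Get the drill jig ready for drilling and hold it: turn the index knob clockwise until its pointed nose lines up with the raised mark on its dial, then swing the upper leaf down onto the lower half, and push the locking pin (the one in the rack with the plain straight handle) down through the leaf's hole into the hole below, right up to its collar. Keep pushing the pin down so that its collar presses the springy leaf fully shut on the lower half, and finish like that, still holding and pressing; leave the other pins and everything else on the bench where they are.

Things in the scene. Friction and masses are not known exactly. Their poses are not given: they have to be found in the camera images.
- jig: Leaf drill jig bolted to the bench: green base plate 230 x 200 x 12 mm with a nest and a bare steel pin block (100 x 45 mm, top at 52 mm). Origin: bench level, under the middle of the nest block (plate spans x -165..65, y -100..100 mm). Jig z is up, jig x points away from the robot (yaw within 0.3 rad), jig y to the robot's left. Hinge on the +y side, pin holes on the -y side, index knob at (-115, -30) mm, nearest the robot. Stands at any x, y, yaw.
- index_knob (a joint): Angle of the index knob (rad); it turns the blank in the nest with it. Grows clockwise seen from above, range 0 to 2.4; the nose points at the index mark at 1.50; it starts at 0.1 to 0.7, stays where it is left (friction about 0.06 N m). The nose's direction, measured counter-clockwise from jig x, is 1.50 minus this value.
- knob_grip (a point): Point on the knob's axis, 39 mm above the bench, half way up its bar grip. The black bar grip is 46 mm long, 14 mm wide, and stands from 26 to 52 mm above the bench on a 56 mm round foot (foot top 26 mm). Its own x axis points along the bar to the nose.
- knob_nose (a point): Top of the pointed steel nose at one end of the bar grip, 30 mm from the knob's axis; a thin line on top of the bar runs to it.
- dial_mark (a point): The raised dark index mark (11 x 6 x 5 mm block) on the round aluminium dial plate, 41.5 mm from the knob's axis on the side of the nest (jig +x); the other dial marks are thin flat lines every 30 degrees.
- leaf (a joint): Opening angle of the upper half (leaf) about its hinge (rad): 0 = down, parallel to the lower half; starts at 1.15 to 1.5 (standing nearly upright), limit 1.6. Its hinge is stiff (friction 0.5 N m): it stays where it is left; a push of up to about 5 N swings it.
- leaf_hinge (a point): Middle of the leaf's hinge axis, which runs along jig x at jig y 68 mm, 63.5 mm above the bench with the hinge block up. The leaf is a bare aluminium plate 100 mm wide (along the hinge), 12 mm thick, reaching from 8 to 145 mm from the hinge axis, its middle plane through the axis. Down, it points to jig -y; opening lifts its free edge.
- leaf_hole (a point): Centre of the 14 mm pin hole (2 mm chamfer) at the leaf's top (outer) face, 123 mm from the hinge axis. With the leaf down it is 69.5 mm above the bench (64.5 mm pressed shut) and straight above the base hole. The leaf's other, 8 mm hole with a raised rim, in its middle, is a drill bush: not for the pin.
- base_hole (a point): Mouth of the 15 mm hole in the lower half's pin block, 52 mm above the bench, 40 mm deep, at jig (0, -55) mm; its z axis points up.
- hinge_block (a joint): The leaf's hinge block floats on springs on two short posts: metres it has been pressed down, 0 (up: the lowered leaf then stands about 5 mm proud of the lower half) to 0.005 (hard stop, halves fully shut). It starts to sink at about 5 N and needs about 9 N, straight down on the lowered leaf, to be fully shut; it springs up when let go.
- lock_pin: The locking pin, steel, 90 g, upright in one of the rack's three holes: shank 11 mm across and 48 mm long with a tapered tip, collar 26 mm across and 5 mm thick (48 to 53 mm above the tip), then a plain straight round handle 16 mm across and 45 mm tall (to 98 mm above the tip). Origin at the tip's end, z along the pin, up. In the rack its tip is 7 mm above the bench, the collar on the rack.
- pin_tip (a point): The end of the locking pin's shank.
- rack: Bare steel pin rack fixed on the bench, right of the jig: 200 x 60 x 55 mm, three 14 mm holes 65 mm apart along its x axis, 52 mm deep; origin under its centre. The three pins are dealt among the holes. Any x, y; yaw within 0.3 rad.
- tee_pin: decoy pin in the rack, same 11 mm shank and collar, but topped by a 46 mm crossbar (T shape), 82 mm tall; origin at the tip of its shank; leave it
- ball_pin: decoy pin in the rack, same shank and collar, but topped by a 24 mm ball, 85 mm tall; origin at the tip of its shank; leave it
- wrench: bystander: steel wrench, 180 mm, lying flat left of the jig; origin under its middle
- oil_bottle: bystander: grey plastic bottle, 52 mm across, 150 mm tall, beyond the rack and jig; origin under its centre
- spacer_ring: bystander: steel ring, 90 mm across, 18 mm high, left of the jig; origin under its centre
- bolt_jar: bystander: glass jar with dark lid, 68 mm across, 80 mm tall, beyond the jig; origin under its centre
- brush: bystander: hand brush, 200 mm, lying flat to the right near the robot; origin under its middle
- steel_block: bystander: dark steel block 60 x 45 x 35 mm, beyond the rack; origin under its centre
Mind the look-alikes: they are no part of the job. Leave any red or yellow look-alike of the lock_pin alone.

How it is judged:
By the outcome, as a careful person would: the job done as asked, in the order asked, and still so for the second after the job is handed in, while the arm keeps its last pose, push and grip.
It also fails if it takes over 64 s, if anything falls off the work surface, if the arm or the gripper's body presses on something with over 40 N, if the wrist force passes 120 N, or if a joint passes its speed limit or range.

### The arm

A 6-joint arm with a two-finger parallel gripper is mounted at the origin on the work surface. World frame = base frame: x ahead of the robot, y to its left, z up, the work surface at z = 0. Lengths are in m, angles in degrees, forces in N, time in s.
With the tool pointing down it reaches from about 0.35 to 0.875 m from the base axis. Payload 4.2 kg.
Tool frame: the origin (TCP) lies midway between the tips of the shut fingers; the grasp point (between the pads) lies 19 mm behind it; y points along the fingers, z is the direction in which the jaws open and shut, and the axes are right-handed (so a half turn about y gives the same grasp; the last joint's range is limited). The gripper opens to 87 mm and grips with 3 to 60 N. Pads are 19 mm wide; open, the fingers measure 117 mm over their backs; the gripper's body (75 mm by 190 mm) begins 51 mm behind the grasp point.
Start: joints at [-50.787, 22.042, 0.453, 0, -68.411, -14.817], TCP at [0.258, -0.569, 0.223] pointing down, gripper open.
Joint ranges: [-179.83, 179.83], [-69.29, 118.12], [-61.27, 80.66], [-181.25, 117.63], [-171.15, -9.14], [-177.46, 177.46]. Speed limits (degrees/s): [159.86, 159.86, 180, 180, 180, 180].

### API

Orientations are given as [roll, pitch, yaw] about the fixed x, y, z axes, in that order (R = Rz(yaw) Ry(pitch) Rx(roll)).
In Python, from workcell import env gives the robot as it stands. The module is installed in compiled form; this text tells all that it offers. Calls block until the motion is done:
- env.goto(position, orientation): joint-space move of the TCP to a pose.
- env.move_straight(position, rotation=None, rate=0.15, force_limit=None): straight line of the TCP; rotation=None keeps the orientation; rate is the mean speed in m/s. With force_limit (N) it stops when the force on the tool has changed by that much, and returns True; else False.
- env.set_joints(angles): joint-space move.
- env.gripper_to(opening, grasp_force=None): opening from 0.0 (shut) to 1.0 (fully open); grasp_force is the grip in N (None keeps the last); returns when the fingers have stopped.
- env.dwell(seconds).
- env.inverse_kinematics(position, orientation): joint angles nearest the present ones, or None.
- env.read_state(): the state.
- env.grab_frame(name): name is "scene" or "top" or "wrist"; returns a dict with "image" (420x560x3 uint8, blue, green, red), "fx", "fy", "cx", "cy" (pixels), "position" and "orientation" of the camera in the world. Camera axes: x right, y up, looking along -z (the intrinsics and any distortion apply to the point x, -y, -z); pixel columns grow to the right and rows downward; lengths in m; the calibration is good to about 2 mm. A picture is of the moment at which its call begins. There is no depth.
A pose or a line that the arm cannot do raises env.Unreachable and nothing moves.
- env.close_job(): hands the job in, once; it reports no verdict.
Trained networks look in a picture, given as the dict that the camera call returned (one of the last four; its "shot" number tells which), for a name from the list of things; names that differ only in an ending like _2 or _b are one class to them, and where a whole thing is asked for, a point or a joint stands for the part that bears it (a point fixed in the world has none). Each returns a list of dicts, best first, with "score" (0 to 1); they miss things now and then, are a little off and sometimes report something else, mostly with a low value. They report only what shows in the picture. A call takes as long as a camera call. They do not tell look-alikes from the thing itself.
- env.search_frame(picture, thing): "xyz" ([x, y, z] in m, in world coordinates, good to about 4 mm: the middle of the surface that is visible of it).
- env.trace(picture, thing): "mask" (420x560 bool, what is visible of it).
The state is a dict: "clock": time; "joint_positions": joint angles; "qvel": joint speeds; "joint_torque": joint torques, N m; "position": TCP position; "tool_rot": TCP orientation; "force": force on the tool from outside, world axes, zero at the start; "wrist_torque": the same for the moment, N m; "opening": opening from 0.0 (shut) to 1.0 (fully open).
Only numpy, scipy, OpenCV 4.12 (cv2) and the standard library are available. Lean on these libraries where they do the work, as an engineer would, in place of code of your own. Each camera call takes 0.05 s, during which the arm holds its last target. There are 200 camera calls.

## Working session

There is one attempt and no reset: what is moved stays moved. The work goes in short steps, each a Python script; the robot and the scene stay as the last script left them, time stands still between calls to the robot, and variables do not carry over. Pictures are saved under pics/ and viewed, about 8 in all and at most 12, crops included, and the job is handed in when it is done.

```bash
mkdir -p pics; cat > h.py <<'E'
import numpy as np, cv2
from scipy.spatial.transform import Rotation as R
from workcell import env
def rot(o): return R.from_euler('xyz',o,degrees=True)
def proj(f,p):
    q=rot(f['orientation']).inv().apply(np.atleast_2d(p)-np.array(f['position']))
    return np.c_[f['cx']+f['fx']*q[:,0]/-q[:,2], f['cy']-f['fy']*q[:,1]/-q[:,2]]
def ray(f,u,v):
    d=rot(f['orientation']).apply([(u-f['cx'])/f['fx'],-(v-f['cy'])/f['fy'],-1.])
    return np.array(f['position']),d
def at_z(f,u,v,z):
    o,d=ray(f,u,v); return o+d*(z-o[2])/d[2]
def tri(obs):
    A=0;b=0
    for f,u,v in obs:
        o,d=ray(f,u,v); d=d/np.linalg.norm(d); M=np.eye(3)-np.outer(d,d); A=A+M; b=b+M@o
    p=np.linalg.solve(A,b); return p
E
python3 - <<'E'
from h import *
s=env.read_state(); print(s['tool_rot'],s['position'],s['clock'],s['force'])
F={}
for n in ['scene','top','wrist']:
    f=env.grab_frame(n); F[n]=f
    print(n,{k:np.round(v,4).tolist() if not np.isscalar(v) else v for k,v in f.items() if k!='image'})
    cv2.imwrite(f'pics/{n}0.png',f['image'])
    for t in ['jig','knob_grip','knob_nose','dial_mark','leaf_hinge','leaf_hole','base_hole','lock_pin','pin_tip','rack','tee_pin','ball_pin']:
        r=env.search_frame(f,t)
        print(t,[(np.round(d['xyz'],3).tolist(),round(d['score'],2),np.round(proj(f,d['xyz'])[0]).astype(int).tolist()) for d in r[:3]])
cv2.imwrite('pics/both.png',cv2.resize(np.vstack([F['scene']['image'],F['top']['image']]),None,fx=.71,fy=.71) )
E
```

```text
[-8.98765637e+01  5.41545874e-03  2.43860705e+01] [ 0.25792203 -0.56864574  0.22146795] 0.0 [-0.84550995 -0.18790831 -0.42802214]
scene {'fx': 469.96228287847254, 'fy': 469.96228287847254, 'cx': 282.5651513727436, 'cy': 204.61191331861573, 'position': [1.0982, -0.7117, 1.0361], 'orientation': [41.67, -0.9984, 36.7998], 'shot': 1}
jig [([0.563, 0.051, 0.031], 0.77, [286, 195])]
knob_grip [([0.728, -0.312, 0.035], 0.74, [251, 315]), ([0.468, 0.01, 0.032], 0.49, [252, 189])]
knob_nose [([0.464, 0.01, 0.032], 0.58, [251, 188])]
dial_mark [([0.56, 0.053, 0.03], 0.69, [286, 195])]
leaf_hinge [([0.589, 0.09, 0.147], 0.68, [303, 163])]
leaf_hole [([0.586, 0.084, 0.145], 0.82, [301, 164])]
base_hole [([0.56, 0.049, 0.033], 0.76, [285, 195]), ([0.458, 0.397, 0.006], 0.34, [322, 128])]
lock_pin [([0.487, -0.204, 0.062], 0.63, [206, 230]), ([0.403, -0.302, 0.058], 0.58, [156, 240]), ([0.505, -0.297, 0.078], 0.51, [185, 253])]
pin_tip [([0.406, -0.303, 0.062], 0.7, [156, 239]), ([0.458, 0.394, 0.006], 0.7, [321, 129]), ([0.51, -0.299, 0.078], 0.45, [186, 255])]
rack [([0.585, -0.306, 0.055], 0.56
[... 950 characters left out ...]
lock_pin [([0.481, -0.194, 0.064], 0.67, [338, 249]), ([0.501, -0.288, 0.073], 0.51, [375, 242]), ([0.396, -0.296, 0.071], 0.44, [379, 284])]
pin_tip [([0.499, -0.287, 0.073], 0.57, [375, 243]), ([0.398, -0.296, 0.073], 0.45, [380, 283]), ([0.479, -0.196, 0.068], 0.43, [339, 250])]
rack [([0.558, -0.276, 0.054], 0.96, [368, 220])]
tee_pin []
ball_pin []
wrist {'fx': 374.58376930887573, 'fy': 374.58376930887573, 'cx': 289.08487506218086, 'cy': 210.36845958241068, 'position': [0.1867, -0.6022, 0.3853], 'orientation': [-16.8469, 0.045, 114.3682], 'shot': 3}
jig []
knob_grip []
knob_nose []
dial_mark []
leaf_hinge []
leaf_hole []
base_hole []
lock_pin []
pin_tip []
rack []
tee_pin []
ball_pin []
```

```bash
python3 - <<'E'
import cv2,numpy as np
a=cv2.imread('pics/scene0.png')[80:380,80:480];b=cv2.imread('pics/top0.png')[90:330,130:490]
cv2.imwrite('pics/s_crop.png',cv2.resize(a,None,fx=2,fy=2,interpolation=cv2.INTER_CUBIC))
cv2.imwrite('pics/t_crop.png',cv2.resize(b,None,fx=2.2,fy=2.2,interpolation=cv2.INTER_CUBIC))
E
```

```text
(no output)
```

View pics/s_crop.png

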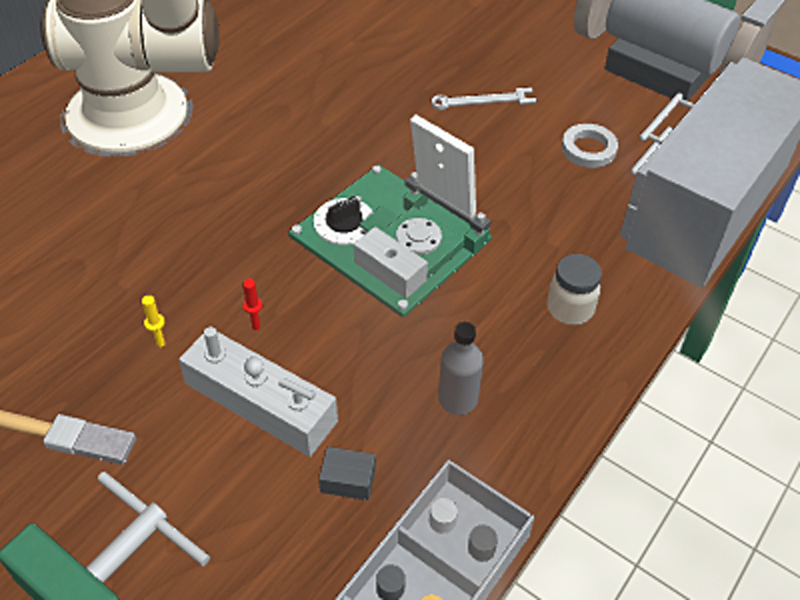

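View pics/t_crop.png

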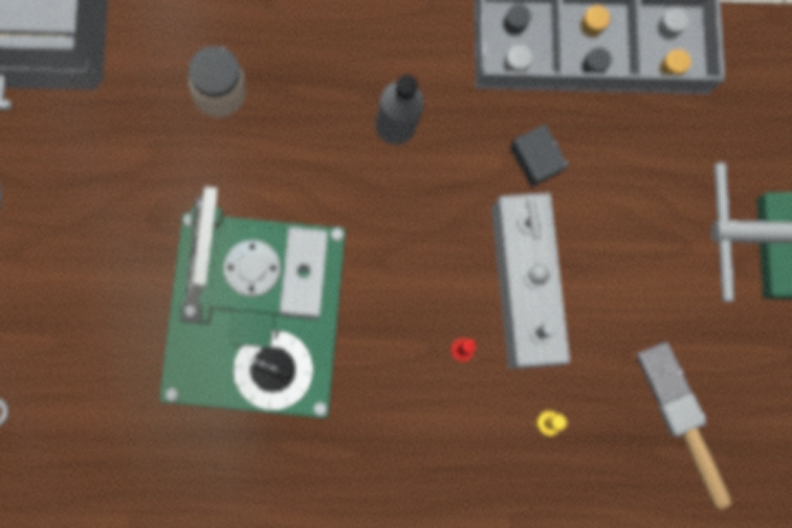

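Candidates for the lock pin, in scene pixels:
- plain grey pin in the rack, (185,253)
- red look-alike, (206,230)
- yellow look-alike, (156,240)
- ball pin, (205,265)
- tee pin, (228,277)

I choose the plain grey one in the rack. Next I take wrist views.

```bash
python3 - <<'E'
from h import *
import pickle
fs=[]
for i,p in enumerate([[0.43,-0.22,0.30],[0.43,-0.02,0.30]]):
    env.goto(p,[-90,0,0]); f=env.grab_frame('wrist'); fs.append(f)
    cv2.imwrite(f'pics/w{i}.png',cv2.resize(f['image'],None,fx=1.42,fy=1.42,interpolation=cv2.INTER_CUBIC))
    for t in ['knob_grip','knob_nose','dial_mark','leaf_hinge','leaf_hole','base_hole','lock_pin','rack','jig']:
        r=env.search_frame(f,t)
        print(t,[(np.round(d['xyz'],3).tolist(),round(d['score'],2),np.round(proj(f,d['xyz'])[0]).astype(int).tolist()) for d in r[:3]])
pickle.dump(fs,open('w.pkl','wb')); s=env.read_state(); print(s['clock'],s['position'],f['position'],f['orientation'])
E
```

```text
knob_grip [([0.46, 0.008, 0.023], 0.91, [479, 191])]
knob_nose [([0.453, 0.017, 0.029], 0.93, [490, 186])]
dial_mark [([0.493, 0.01, 0.018], 0.95, [475, 216]), ([0.637, -0.273, 0.091], 0.71, [245, 352])]
leaf_hinge [([0.638, -0.273, 0.09], 0.53, [245, 352])]
leaf_hole [([0.456, 0.01, 0.031], 0.36, [484, 189])]
base_hole [([0.495, 0.015, 0.015], 0.73, [477, 216])]
lock_pin [([0.398, -0.298, 0.078], 0.95, [213, 144]), ([0.477, -0.203, 0.068], 0.76, [305, 215]), ([0.498, -0.284, 0.084], 0.66, [230, 238])]
rack [([0.526, -0.283, 0.054], 0.93, [237, 252])]
jig [([0.492, 0.011, 0.018], 0.72, [476, 215])]
knob_grip [([0.457, 0.014, 0.027], 0.84, [319, 189]), ([0.497, -0.289, 0.082], 0.55, [42, 236])]
knob_nose [([0.448, 0.019, 0.029], 0.81, [323, 182])]
dial_mark [([0.5, 0.041, 0.017], 0.92, [338, 220])]
leaf_hinge [([0.584, 0.085, 0.16], 0.82, [400, 351])]
leaf_hole [([0.586, 0.082, 0.159], 0.6, [396, 352])]
base_hole [([0.503, 0.039, 0.013], 0.69, [337, 221])]
lock_pin [([0.48, -0.196, 0.066], 0.98, [132, 217]), ([0.4, -0.294, 0.066], 0.86, [30, 145]), ([0.497, -0.283, 0.082], 0.7, [48, 237])]
rack [([0.504, -0.266, 0.051], 0.87, [80, 233]), ([0.504, 0.039, 0.018], 0.5, [337, 224])]
jig [([0.504, 0.035, 0.017], 0.9, [333, 224])]
5.2417 [ 0.43002538 -0.02033731  0.29993752] [ 0.35152313 -0.02040811  0.46282465] [-1.68771050e+01  5.32381841e-02  8.99938459e+01]
```

View pics/w0.png

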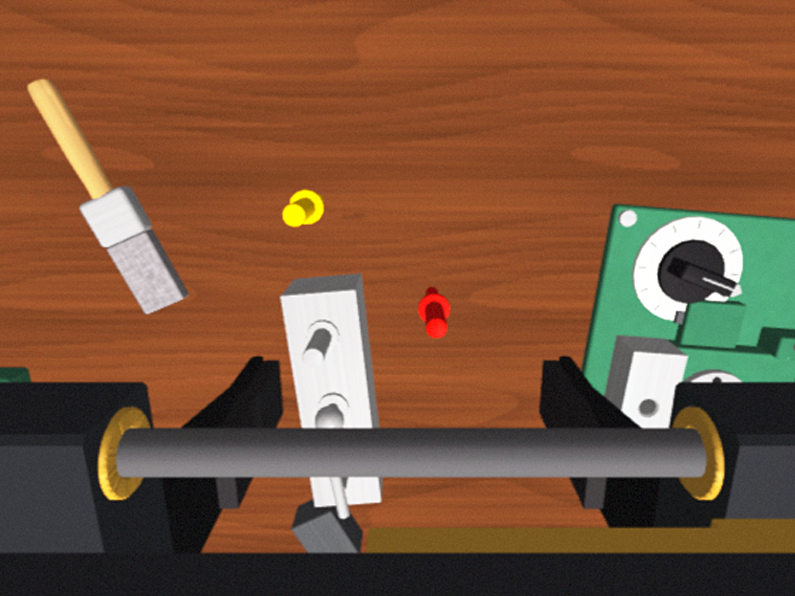

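View pics/w1.png

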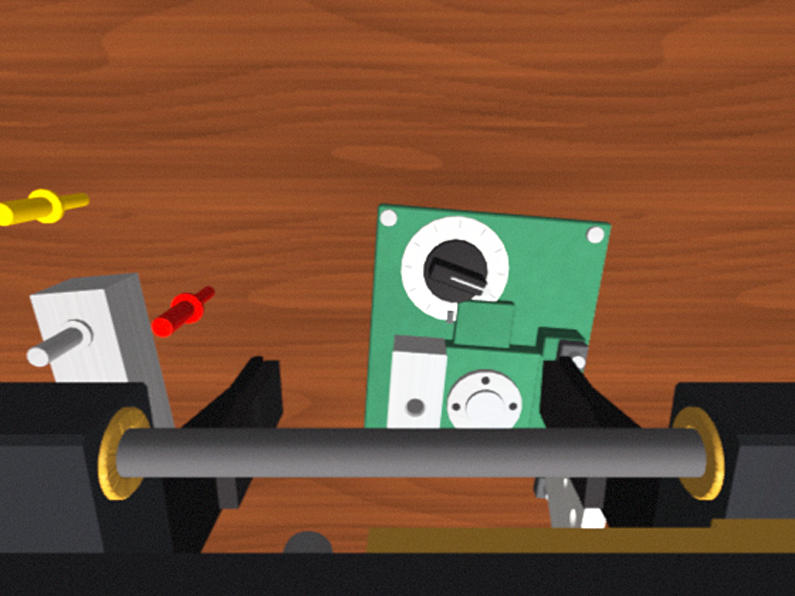

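The wrist views show the plain grey pin at w0 (316,357) and w1 (40,355). The red and yellow look-alikes stand outside the rack. The base hole is at w0 (648,408) and w1 (415,407), and the knob at w1 (456,271) with its nose pointing lower right. The dial mark is at w1 (450,316).

```bash
python3 - <<'E'
from h import *
import pickle
fs=pickle.load(open('w.pkl','rb')); a,b=fs
k=1.42
def T(n,p,q):
    P=tri([(a,p[0]/k,p[1]/k),(b,q[0]/k,q[1]/k)]); e=[np.round(proj(f,P)[0]*k-w,1) for f,w in ((a,p),(b,q))]; print(n,P.round(4),e); return P
c=T('corner',(613,206),(380,206)); T('screw',(628,218),(389,218)); h=T('basehole',(648,408),(415,407))
T('foot',(691,271),(456,271)); T('nose',(737,291),(485,291)); m=T('mark',(681,318),(450,316))
T('greenblk',(690,303),(457,303)); T('greenblk2',(746,303),(514,303))
T('pintop',(316,357),(40,355)); T('collar',(322,335),(78,332)); 
c2=at_z(b,610/k,223/k,.012); c1=at_z(b,380/k,206/k,.012); d=(c2-c1); print('c1,c2',c1,c2,np.hypot(*d[:2]),'yaw',np.arctan2(-d[0],d[1]))
hz=[at_z(f,u/k,v/k,.052) for f,u,v in ((a,648,408),(b,415,407))]; print('hole at z52',np.round(hz,4))
print('rackpin z.105',[at_z(f,u/k,v/k,.105).round(4) for f,u,v in ((a,316,357),(b,40,355))])
print('foot z26',[at_z(f,u/k,v/k,.026).round(4) for f,u,v in ((a,691,271),(b,456,271))])
# crops from w1 & w0 knob region
A=cv2.resize(a['image'][140:300,420:560],(525,600),interpolation=cv2.INTER_CUBIC)
# leaf in scene
cv2.imwrite('pics/k.png',cv2.resize(b['image'][140:300,255:430],None,fx=3.5,fy=3.5,interpolation=cv2.INTER_CUBIC))
E
```

```text
corner [ 0.4078 -0.047   0.0024] [array([-0. ,  0.2]), array([-0. , -0.2])]
screw [ 0.416  -0.0388  0.0168] [array([-0. ,  0.2]), array([-0. , -0.2])]
basehole [ 0.5737 -0.0169  0.0521] [array([-0. , -0.3]), array([-0. ,  0.3])]
foot [0.4604 0.018  0.0221] [array([-0. ,  0.1]), array([ 0. , -0.1])]
nose [0.4683 0.0384 0.0563] [array([-0. ,  0.1]), array([ 0. , -0.1])]
mark [0.5005 0.0134 0.0259] [array([-0. , -0.8]), array([-0. ,  0.8])]
greenblk [0.4877 0.0191 0.0262] [array([0. , 0.2]), array([-0. , -0.2])]
greenblk2 [0.4883 0.0686 0.0242] [array([0. , 0.1]), array([-0. , -0.1])]
pintop [ 0.5029 -0.2893  0.1062] [array([ 0. , -0.6]), array([-0.1,  0.6])]
collar [ 0.5051 -0.2934  0.0541] [array([ 0. , -1.2]), array([-0.1,  1.2])]
c1,c2 [ 0.40678637 -0.04649192  0.012     ] [0.42110574 0.14848902 0.012     ] 0.19550604109556644 yaw -0.07330827252286527
hole at z52 [[ 0.574  -0.0168  0.052 ]
 [ 0.5735 -0.0169  0.052 ]]
rackpin z.105 [array([ 0.5039, -0.2896,  0.105 ]), array([ 0.5029, -0.29  ,  0.105 ])]
foot z26 [array([0.4593, 0.0158, 0.026 ]), array([0.4596, 0.0176, 0.026 ])]
```

View pics/k.png

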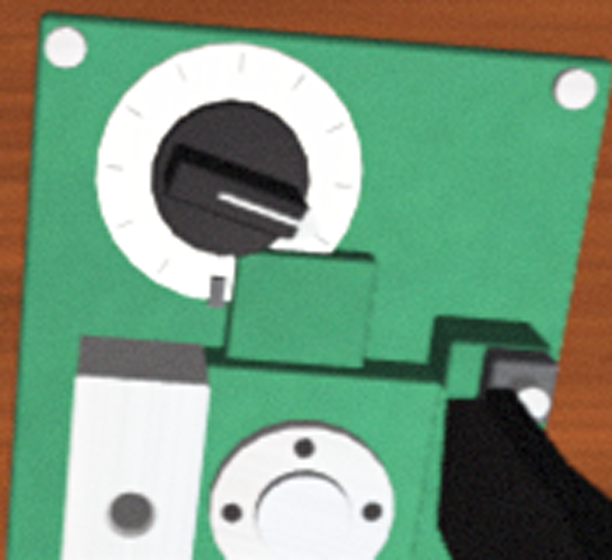

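```bash
python3 - <<'E'
from h import *
import pickle
a,b=pickle.load(open('w.pkl','rb'))
g=lambda u,v,z: at_z(b,255+u/3.5,140+v/3.5,z)
p,q,n=g(220,195,.052),g(300,224,.052),g(315,222,.05)
K=np.array([.4602,.0166])
print('line',p.round(4),q.round(4),np.degrees(np.arctan2(*(q-p)[1::-1])),'nose',n.round(4),np.degrees(np.arctan2(*(n[:2]-K)[::-1])))
m=g(218,278,.02); print('mark',m.round(4),np.linalg.norm(m[:2]-K),np.degrees(np.arctan2(*(m[:2]-K)[::-1])))
phi=np.degrees(np.arctan2(*(q-p)[1::-1]))
for y in (phi,phi-180,-4.2,-184.2,175.8):
    j=env.inverse_kinematics([*K,.034],[-90,0,y]); print(y,None if j is None else np.round(j,1))
E
```

```text
line [0.4588 0.0118 0.052 ] [0.4686 0.0381 0.052 ] 69.63610482228427 nose [0.4685 0.0432 0.05  ] 72.77714049199828
mark [0.4976 0.0143 0.02  ] 0.03751941636767679 -3.5777997191988913
69.63610482228427 [ 22.4  20.3 -35.7   0.  -34.  -42.7]
-110.36389517771573 [ 22.4  20.3 -35.7   0.  -34.  137.3]
-4.2 [  22.4   20.3  -35.7   -0.   -34.  -116.6]
-184.2 [ 22.4  20.3 -35.7   0.  -34.   63.4]
175.8 [ 22.4  20.3 -35.7   0.  -34.   63.4]
```

```bash
python3 - <<'E'
from h import *
K=[.4602,.0166]
env.gripper_to(0.5,30)
env.goto([*K,.12],[-90,0,69.8])
print(env.move_straight([*K,.034],rate=.08,force_limit=8),env.read_state()['position'])
env.gripper_to(0.0,35); s=env.read_state(); print('open',s['opening'],s['force'],s['clock'])
for y in (45,20,-4.2):
    env.goto([*K,.034],[-90,0,y]); s=env.read_state(); print(s['tool_rot'],s['force'],s['wrist_torque'],s['clock'])
env.gripper_to(0.5)
env.move_straight([*K,.12],rate=.15)
env.goto([K[0]-.05,K[1]-.0,.25],[-90,0,-4.2])
f=env.grab_frame('wrist'); import pickle; pickle.dump(f,open('w2.pkl','wb'))
cv2.imwrite('pics/w2.png',cv2.resize(f['image'],None,fx=1.42,fy=1.42,interpolation=cv2.INTER_CUBIC)); print(env.read_state()['clock'])
sc=env.grab_frame('scene'); cv2.imwrite('pics/sc2.png',cv2.resize(sc['image'][110:230,180:340],None,fx=4,fy=4,interpolation=cv2.INTER_CUBIC)); pickle.dump(sc,open('sc2.pkl','wb'))
E
```

```text
False [0.46059601 0.01673198 0.03443921]
open 0.15517913611245088 [-4.41507521  4.28347886  3.96266535] 9.15
[-89.87181764   0.1209052   44.94717779] [-4.7978204   4.50395917  4.17279151] [ 1.46870941  1.4998072  -0.0506476 ] 9.6417
[-89.92082049   0.16625086  19.94353917] [-4.8062721   6.08147234  4.33487756] [ 1.82018531  1.63690748 -0.06919055] 10.1417
[-89.97702919   0.17819601  -4.26509284] [-5.72076038  7.25389676  4.98959189] [ 2.19092459  1.84040593 -0.10837066] 10.625
12.825
```

View pics/w2.png

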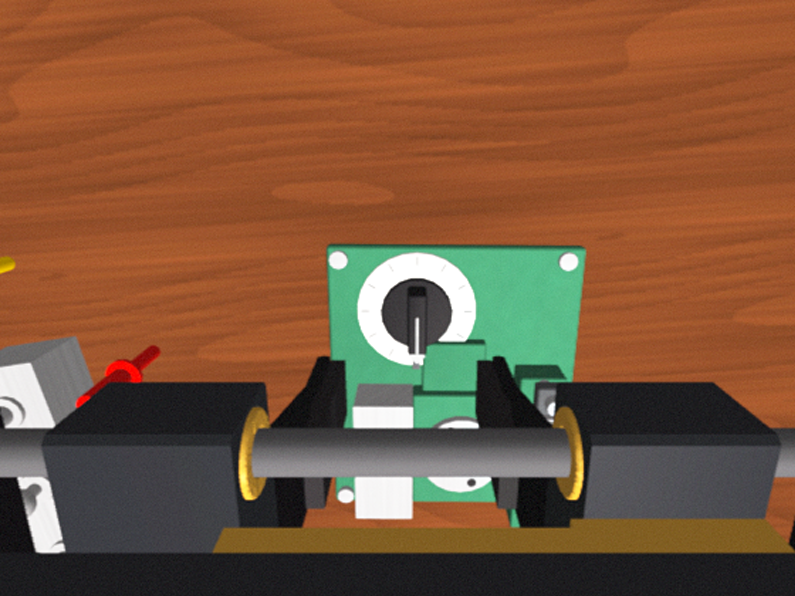

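View pics/sc2.png

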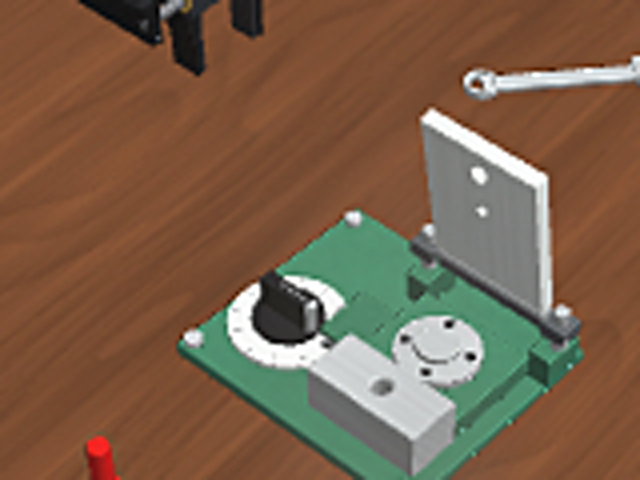

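The knob's line points straight at the raised mark, near w2 (417,365), so the indexing is good. Now I fit the leaf angle.

```bash
cat >> h.py <<'E'
YAW=-0.073
J=np.array([.5777,.0380,0])
RJ=R.from_euler('z',YAW)
def jw(p): return J+RJ.apply(np.array(p,float))
def leafpt(x,r,o,th): return jw([x,.068-r*np.cos(th)+o*np.sin(th),.0635+r*np.sin(th)+o*np.cos(th)])
E
python3 - <<'E'
from h import *
import pickle
f=pickle.load(open('sc2.pkl','rb'))
for th in (1.1,1.2,1.3,1.4,1.5):
    P=[leafpt(x,r,o,th) for x,r,o in ((.05,.145,-.006),(-.05,.145,-.006),(-.05,.145,.006),(0,.123,-.006),(.05,.02,-.006))]
    print(th,((proj(f,P)-[180,110])*4).round(0).astype(int).tolist())
for p in ([0,-.055,.052],):print(((proj(f,jw(p))-[180,110])*4).round())
for y in (85.8,-94.2):
  for p in ([0,.10,.20],[0,-.03,.07]): 
    j=env.inverse_kinematics(jw(p),[-90,0,y]); print(y,None if j is None else np.round(j,1))
E
```

```text
1.1 [[493, 236], [377, 167], [388, 153], [443, 215], [536, 309]]
1.2 [[506, 219], [390, 150], [401, 137], [454, 201], [537, 306]]
1.3 [[519, 202], [403, 134], [415, 122], [465, 187], [539, 304]]
1.4 [[533, 187], [417, 120], [429, 109], [476, 174], [540, 301]]
1.5 [[547, 174], [431, 107], [443, 97], [488, 163], [542, 299]]
[[380. 384.]]
85.8 [ 28.7  20.6  -5.    0.  -64.3 -32.9]
85.8 [ 16.9  26.1 -17.7   0.  -46.3 -21.1]
-94.2 [ 28.7  20.6  -5.    0.  -64.3 147.1]
-94.2 [ 16.9  26.1 -17.7   0.  -46.3 158.9]
```

The leaf angle is about 1.42 rad; the hole is seen at (480,176) and the model gives (478,172).

```bash
python3 - <<'E'
from h import *
import pickle
ori=[-90,0,85.8]
env.gripper_to(0.0,20)
env.goto(jw([0,.13,.27]),ori)
def tcp(th,r=.1): return leafpt(0,r,.006,th)+RJ.apply([0,.0095,0])
s=tcp(1.42)+RJ.apply([0,.03,0]); env.move_straight(s,rate=.2)
for th in np.linspace(1.35,0.0,8):
    hit=env.move_straight(tcp(th),rate=.12,force_limit=25); st=env.read_state()
    print(round(th,2),hit,np.round(st['force'],1),st['position'].round(4) if hasattr(st['position'],'round') else st['position'],st['clock'])
    if hit: break
else:
    p=tcp(0); p[2]=.063; print(env.move_straight(p,rate=.03,force_limit=7)); st=env.read_state(); print(np.round(st['force'],1),np.round(st['position'],4))
    p=np.array(st['position']); p[2]=.16; env.move_straight(p,rate=.25)
sc=env.grab_frame('scene'); cv2.imwrite('pics/sc3.png',cv2.resize(sc['image'][110:290,150:340],None,fx=3.3,fy=3.3,interpolation=cv2.INTER_CUBIC)); print(env.read_state()['clock'])
E
```

```text
1.35 False [ 0.3  0.6 -0.7] [0.5824 0.0988 0.1633] 16.3333
1.16 False [ 0.4 -0.8 -0.1] [0.5809 0.0805 0.1577] 16.6417
0.96 False [-0.1  0.2 -0.4] [0.5794 0.0631 0.1489] 16.95
0.77 False [0.1 0.4 0.2] [0.5782 0.0476 0.1372] 17.2583
0.58 False [-0.6 -0.4  0.9] [0.5773 0.0348 0.123 ] 17.5667
0.39 False [ 0.3 -0.1  0.3] [0.5765 0.025  0.1065] 17.875
0.19 False [-0.1 -0.3 -0.1] [0.5761 0.0185 0.0885] 18.1833
0.0 False [0.6 0.3 0.4] [0.5764 0.0157 0.0701] 18.4917
True
[-1.7  0.9  7.4] [0.5764 0.0157 0.0674]
19.2833
```

View pics/sc3.png

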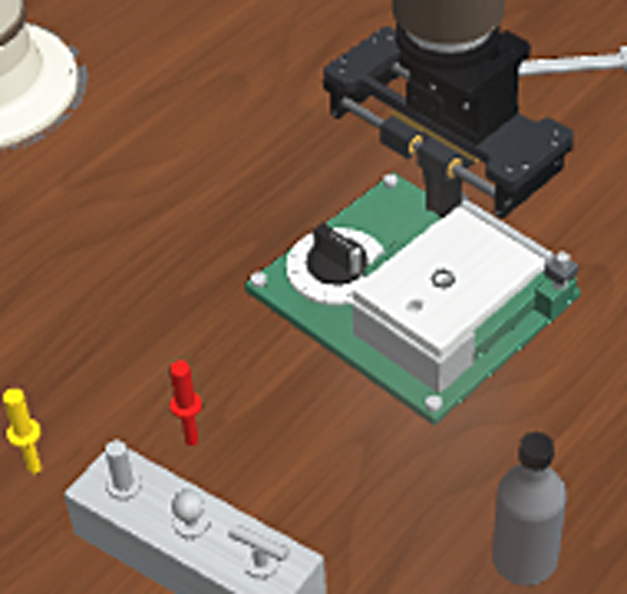

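The leaf is down, with the hole at sc3 (415,305) over the pin block. The plain straight grey pin is at sc3 (118,465), in the rack hole nearest the robot. I hover over it for a close check.

```bash
python3 - <<'E'
from h import *
import pickle
env.gripper_to(0.5,55)
env.goto([.5036,-.290,.17],[-90,0,5])
f=env.grab_frame('wrist'); pickle.dump(f,open('w3.pkl','wb'))
cv2.imwrite('pics/w3.png',cv2.resize(f['image'][160:340,180:420],None,fx=3,fy=3,interpolation=cv2.INTER_CUBIC)); print(env.read_state()['clock'])
print((proj(f,[[.5036,-.290,.105],[.5036,-.290,.06]])-[180,160])*3)
E
```

```text
21.5083
[[326.95920019 191.9092039 ]
 [327.12032632 133.96678084]]
```

View pics/w3.png

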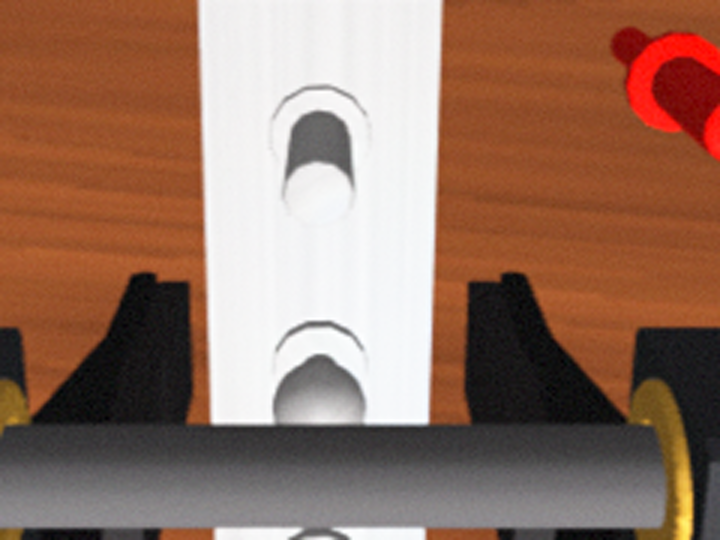

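The plain straight handle is confirmed: top at (319,193), collar at (321,132), with the ball pin behind it and the red one to the right. I apply a small correction of 1.3 mm in y and grasp.

```bash
python3 - <<'E'
from h import *
import pickle
P=[.5036,-.2913]
env.move_straight([*P,.17])
print(env.move_straight([*P,.073],rate=.1,force_limit=8))
env.gripper_to(0.0,55); s=env.read_state(); print('open',s['opening'],s['opening']*87,np.round(s['force'],1),np.round(s['position'],4))
print(env.move_straight([*P,.20],rate=.15,force_limit=15)); s=env.read_state();print('open',s['opening'],np.round(s['force'],1),s['clock'])
h=jw([0,-.055,0]); print(h)
env.goto([h[0],h[1],.165],[-90,0,-4.2]); env.dwell(.2)
f=env.grab_frame('wrist'); pickle.dump(f,open('w4.pkl','wb'));s=env.read_state(); print(np.round(s['position'],4),np.round(s['tool_rot'],2),s['clock'])
cv2.imwrite('pics/w4.png',cv2.resize(f['image'][140:340,180:420],None,fx=3,fy=3,interpolation=cv2.INTER_CUBIC))
pts=[[h[0],h[1],.0695],[h[0],h[1],.165-.066],[h[0],h[1],.165-.013],[h[0],h[1],.165+.032]]
print(((proj(f,pts)-[180,140])*3).round(1))
for t in ('leaf_hole','pin_tip'): print([(np.round(d['xyz'],4),d['score']) for d in env.search_frame(f,t)[:2]])
E
```

```text
False
open 0.16688280772361824 14.518804271954787 [-0.7 -0.1  0.8] [ 0.5037 -0.2914  0.0731]
False
open 0.16858547515242783 [-0.2  0.1 -0.8] 24.5
[ 0.57368857 -0.01685352  0.        ]
[ 0.5737 -0.0179  0.1651] [-9.0e+01 -1.0e-02 -4.3e+00] 25.85
[[333.3 211.6]
 [334.  251.5]
 [335.5 352.7]
 [337.7 493.1]]
[(array([0.4548, 0.0162, 0.0274]), 0.75), (array([0.568 , 0.0397, 0.0686]), 0.65)]
[(array([ 0.5672, -0.017 ,  0.1693]), 0.61)]
```

View pics/w4.png

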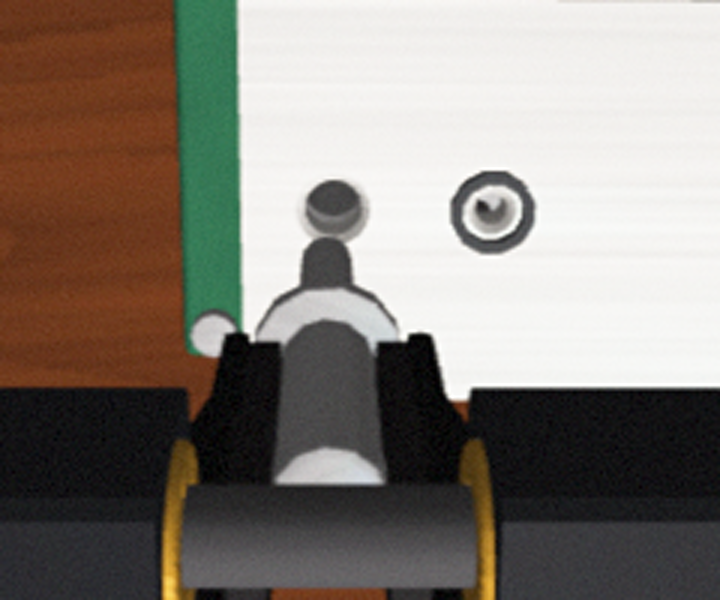

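The hole is seen at (334,211), predicted (333,212). The pin shows about 8 px left in the crop, so its tip is 1.6 mm too far toward -y. I correct that and descend with a force limit.

```bash
python3 - <<'E'
from h import *
hx=.5737; yc=-.0163; cmd=yc
env.move_straight([hx,cmd,.150],rate=.06); s=env.read_state(); print(np.round(s['position'],4))
cmd+=yc-s['position'][1]; cx=2*hx-s['position'][0]
hit=env.move_straight([cx,cmd,.128],rate=.04,force_limit=5); s=env.read_state(); print(hit,np.round(s['position'],4),np.round(s['force'],1))
if not hit:
    hit=env.move_straight([cx,cmd,.080],rate=.04,force_limit=6); s=env.read_state(); print(hit,np.round(s['position'],4),np.round(s['force'],1),s['opening'])
print(s['clock'])
E
```

```text
[ 0.5733 -0.0164  0.1492]
False [ 0.5741 -0.0163  0.128 ] [-0.4  0.2 -0.2]
True [ 0.5741 -0.0163  0.0847] [-0.9  1.4  6.6] 0.1668066014011864
28.05
```

```bash
python3 - <<'E'
from h import *
hit=env.move_straight([.5741,-.0163,.074],rate=.02,force_limit=12)
for _ in range(3):
    s=env.read_state(); print(hit,np.round(s['position'],4),np.round(s['force'],1),s['opening'],s['clock']); env.dwell(.3)
f=env.grab_frame('wrist'); sc=env.grab_frame('scene')
a=cv2.resize(f['image'][120:340,160:440],(560,440),interpolation=cv2.INTER_CUBIC)[:, :]
b=cv2.resize(sc['image'][120:230,200:340],(560,440),interpolation=cv2.INTER_CUBIC)
cv2.imwrite('pics/fin.png',cv2.resize(np.hstack([a,b]),(800,314)))
E
```

```text
True [ 0.5745 -0.0165  0.0814] [-4.8  1.4  8.8] 0.16663411244535442 28.425
True [ 0.5744 -0.0165  0.0814] [-2.8  0.6  8.3] 0.1699483950903086 28.725
True [ 0.5744 -0.0165  0.0814] [-3.   1.2  8.5] 0.16606105830642323 29.025
```

View pics/fin.png

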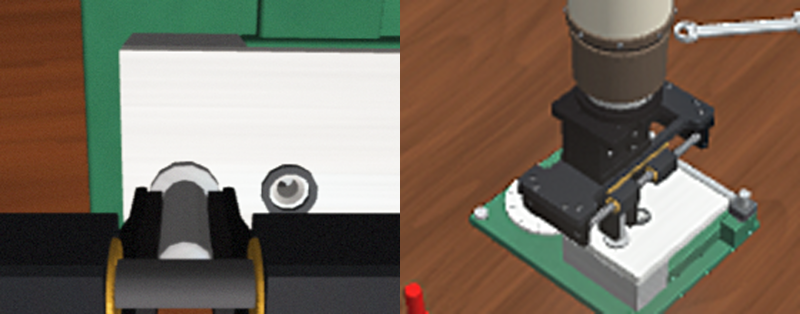

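The pin is in to its collar, seen left at (183,180), and the leaf is low. The held force of 8.5 N is marginal, so I press further until the hard stop shows.

```bash
python3 - <<'E'
from h import *
z=.0814
for _ in range(10):
    z-=.0006; hit=env.move_straight([.5741,-.0163,z],rate=.01,force_limit=20); env.dwell(.2)
    s=env.read_state(); print(hit,round(z,4),np.round(s['position'],4),np.round(s['force'],1),round(s['opening'],4),s['clock'])
    if s['force'][2]>20: break
E
```

```text
False 0.0808 [ 0.5744 -0.0164  0.0823] [-3.2  0.2  8.2] 0.1638 29.8917
False 0.0802 [ 0.5744 -0.0164  0.0818] [-3.3  0.7  8.4] 0.168 30.3417
False 0.0796 [ 0.5745 -0.0164  0.0814] [-2.7  1.6  9.4] 0.1717 30.7917
False 0.079 [ 0.5745 -0.0164  0.0813] [-4.2  0.6 11.8] 0.17 31.2417
False 0.0784 [ 0.5746 -0.0164  0.0812] [-4.9  0.1 13.5] 0.1652 31.6917
False 0.0778 [ 0.5747 -0.0165  0.081 ] [-5.5  0.1 16.2] 0.1705 32.1417
False 0.0772 [ 0.5748 -0.0165  0.0808] [-5.5 -0.  18. ] 0.173 32.5917
False 0.0766 [ 0.5749 -0.0165  0.0807] [-7.1  0.4 19.4] 0.1669 33.0417
False 0.076 [ 0.575  -0.0165  0.0805] [-8.2  0.8 22.4] 0.1686 33.4917
```

Stiffness rises sharply at z = 0.0814 with about 9.4 N, which is the hard stop, and the push is now 22 N. I do one last steadiness and overview check, then hand in.

```bash
python3 - <<'E'
from h import *
env.dwell(.5); s=env.read_state(); print(np.round(s['position'],4),np.round(s['force'],1),round(s['opening'],4),s['clock'])
t=env.grab_frame('top')['image'][90:330,130:490]; c=env.grab_frame('scene')['image'][80:320,120:480]
cv2.imwrite('pics/last.png',cv2.resize(np.hstack([t,c]),(800,267),interpolation=cv2.INTER_CUBIC))
E
```

```text
[ 0.575  -0.0165  0.0805] [-7.1  0.8 21.6] 0.1683 33.9917
```

View pics/last.png

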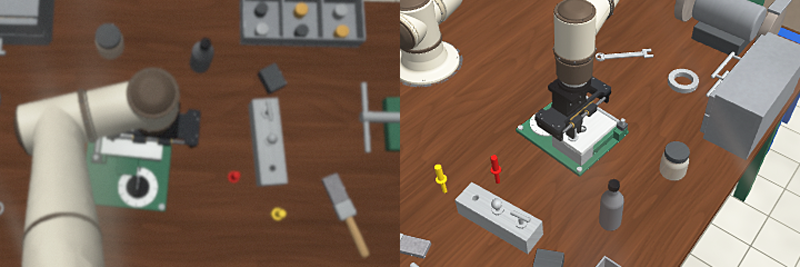

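The overview shows the empty rack hole at (477,200), with the decoys and bystanders where they were. The knob at (137,188) still points at its mark.

```bash
python3 -c "
from workcell import env
env.close_job()"
```

```text
the job is handed in; nothing more can be done
```

The jig is set and held, and I handed the job in at about 34 s on the robot's clock.

- **Knob:** I turned it clockwise about 74°. The wrist picture taken right after showed its line pointing straight at the raised mark. In the last, coarser top view it still pointed that way.
- **Leaf:** I swung it down from about 1.42 rad, and it stayed down.
- **Pin:** I took the plain straight-handled grey pin from the rack and pushed it through the leaf hole to its collar.
- **Pressing:** After the first press the held force was only about 8.5 N, short of the 9 N needed, so I pressed further. The stiffness rose sharply at a tool height of about 81 mm and 9.4 N, which I take as the hard stop. I expected about 82.5 mm from the measured grasp height, so the two agree to roughly 1 mm. The final push was steady at about 22 N down, with the grip still closed on the pin.
- **Remaining doubts:** There is a sideways force of about 7 N at the final pose, most likely from the arm flexing under the push. At this stage the arm hides much of the jig, so the leaf being shut rests on the force and height readings rather than a clear picture.
- **Other items:** Everything visible in the last pictures was where it started, including the other pins and the red and yellow look-alikes.

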